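# Hook the strainer out of the brush jar

## Task

Take the red-handled hook from its wooden stand, catch the copper bail of the strainer that sits deep in the white jar, draw the strainer gently out, and set it down upright inside the rim of the blue saucer. Then unhook and hang the hook back in its stand. Feel for the stiff bail: do not force it with the hook, do not touch the strainer with the fingers, and leave the other things on the table alone.

Things in the scene. Friction and masses are not known exactly. Their poses are not given: they have to be found in the camera images.
- jar: White painted brush-washing jar, fixed, upright. Origin: centre of its underside, z up. Outer diameter 104 mm, rim 125 mm high. Open bore 92 mm in diameter from the rim down to 44 mm above the table; below that a 72 mm socket, its floor 6 mm above the table, in which the strainer sits. The hook must not press on the jar with more than 10 N.
- strainer: Loose aluminium strainer, 0.15 to 0.26 kg, balanced at mid-height: cylinder 68 mm in diameter, 40 mm tall, flat top, in the jar's socket with 2 mm play all round. Origin: centre of its underside, z up along its axis; the bar of its copper bail runs along its own x. The hook must not press or pull on strainer or bail with more than 6 N. It hangs tilted from a leaning bail and sits flat again when lowered.
- bail_hinge (a point): Middle of the bail's hinge line, 42 mm above the strainer's underside on its axis; axes as the strainer's. The bail is an upside-down U of 4 mm wire: legs at x = -20 and +20 mm, bar along x, 28 mm (centreline) from the hinge. It leans up to 0.55 rad to either side (bar up to 14.6 mm to +y or -y): the lean is not measured, see or feel it. The hinge is very stiff and stays put even under load.
- hook: Loose hook tool, 90 g, hanging in the stand. Origin: on the shank's axis at the underside of its collar, which rests on the stand's top; z up. Collar: steel plate 28 (x) by 46 (y) mm, z 0 to 4 mm. Red handle above it: 22 (x) by 14 (y) mm, z 4 to 50 mm, to be gripped across its y sides from above. Shank below it, 5 mm thick.
- hook_foot (a point): Centreline of the shank at the hook's foot, 95 mm below the hook's origin; axes as the hook's. From here the 5 mm thick foot runs 10 mm to +y and its tip turns up 7 mm (centrelines; rounded tip's top at +9.5 mm, foot's underside at -2.5 mm). Clear gap between shank and tip 5 mm.
- stand: Dark wooden hook stand, fixed. Origin: centre of its underside, z up. Foot board 75 by 80 by 10 mm; top plate 56 (x) by 76 (y) mm, upper face 115 mm above the table, with a central through slot 14 (x) by 38 (y) mm; walls at y = -34 and +34 mm. The hook hangs with its shank in the slot's centre and its collar on the plate, axes as the stand's.
- saucer: Blue saucer, fixed. Origin: centre of its underside. Flat floor 6 mm above the table, inner diameter 116 mm, rim 124 mm across and 10 mm high.
- paint_a: Bystander: small amber paint jar with black lid, 36 mm across, 45 mm tall; origin at its underside
- paint_b: Bystander: small green paint jar with black lid, 36 mm across, 45 mm tall; origin at its underside
- cup: Bystander: white cup, 68 mm across, 80 mm tall; origin at its underside
- bowl: Bystander: blue bowl, 110 mm across, 45 mm tall; origin at its underside
- jar_lid: Bystander: black disc lid, 60 mm across, 10 mm thick; origin at its underside
- brush: Bystander: wooden brush lying flat, 180 mm long along its x; origin at its underside
- glaze: Bystander: grey glaze jar with brass lid, 64 mm across, 100 mm tall; origin at its underside
Not all that is in view belongs to the job. Leave any yellow look-alike of the hook alone. What is meant by the saucer is not yellow, and is the smaller of those in its own colour.

How it is judged:
On the way, in this order (a step that is already met when the one before it is completed fails the run):
1. the strainer is drawn out of the jar, its underside above the rim, hanging on the hook (z of strainer in the frame of jar above 0.125 m and contact force between hook and strainer above 0.5 N), for 0.2 s.
2. the strainer stands upright inside the saucer's rim, clear of the hook (horizontal distance between strainer and saucer below 0.025 m and angle between strainer's own z axis and vertical below 0.08 rad and z of strainer in the frame of saucer below 0.01 m and contact force between hook and strainer below 0.1 N), for 0.2 s.
At the end, for the whole second after the job is handed in: The strainer stands at rest and upright (within 0.08 rad) flat in the saucer, its axis within 25 mm of the saucer's centre; the hook hangs at rest in the stand's slot, its collar on the stand's top (within 5 mm in height, 15 mm sideways, 0.12 rad of upright) (horizontal distance between strainer and saucer below 0.025 m and angle between strainer's own z axis and vertical below 0.08 rad and z of strainer in the frame of saucer below 0.01 m and linear speed of each of strainer, hook below 0.01 m/s and horizontal distance between hook and stand below 0.015 m and angle between hook's own z axis and vertical below 0.12 rad and z of hook in the frame of stand between 0.111 and 0.12 m); the robot touches nothing.
It fails at once if the hook presses or pulls on the strainer or its bail with more than 6 N (contact force between hook and strainer above 6 N).
It fails at once if the hook presses on the jar with more than 10 N (contact force between hook and jar above 10 N).
It fails at once if the strainer is dropped or banged into the saucer (more than 30 N) (contact force between strainer and saucer above 30 N).
It fails at once if the fingers touch the strainer (contact force between the fingers and strainer above 0.5 N).
It fails at once if another thing on the table is moved by more than 15 mm (distance of any of paint_a, paint_b, cup, bowl, jar_lid, brush, glaze from where it was at the start of the episode above 0.015 m).
It also fails if it takes over 72 s, if anything falls off the work surface, if the arm or the gripper's body presses on something with over 40 N, if the wrist force passes 120 N, or if a joint passes its speed limit or range.

## Robot

A 7-joint arm with a two-finger parallel gripper is mounted at the origin on the work surface. World frame = base frame: x ahead of the robot, y to its left, z up, the work surface at z = 0. Lengths are in m, angles in rad, forces in N, time in s.
With the tool pointing down it reaches from about 0.425 to 0.925 m from the base axis. Payload 6.8 kg.
Tool frame: the origin (TCP) lies between the finger pads; the fingertips stand 8 mm ahead of it and the grasp point (between the pads) lies 11 mm behind it (ctrl.finger_overhang is the distance from the TCP to the fingertips, in m); z points along the fingers, y is the line along which they close (so a half turn about z gives the same grasp; the last joint's range is limited). The gripper opens to 88 mm and grips with 3 to 60 N. Pads are 20 mm wide; open, the fingers measure 115 mm over their backs; the gripper's body (75 mm by 178 mm) begins 61 mm behind the grasp point.
Start: joints at [1.104, 0.477, 0.022, 1.555, -0.011, 1.109, -0.083], TCP at [0.237, -0.632, 0.231] pointing down, gripper open.
Joint ranges: [-2.96, 2.96], [-0.34, 2.1], [-1.41, 1.46], [0.24, 2.44], [-1.37, 4.51], [0.17, 1.92], [-2.96, 2.96]. Speed limits (rad/s): [2.39, 2.39, 3.14, 3.14, 3.14, 3.14, 3.14].

## Interface

Orientations are given as a 3x3 rotation matrix whose columns are the frame's x, y, z axes.
In Python, from rig import ctrl, viewer, order gives the robot as it stands.
- The arm moves only by the shell command python3 -m handwheel 'ROWS' [FORCE]. ROWS is JSON, one flat list of numbers, 7 for each row, row after row: the shift along the world's x, y, z in units of 0.15 m (1.0 is 0.15 m), then the turn, a rotation vector about the world's x, y, z in units of 0.5 rad (1.0 is 0.5 rad), then the finger opening in mm, from 0 to 87.8. A call has 1 to 12 rows; each row is the pose to reach, as a shift and turn from the pose commanded when the call began; what a row does not reach only later rows make up. A row lasts 1/10 s, in which the tool goes at most 50 mm and 8.59 degrees, less where a joint would pass 70% of its speed; a pose out of reach is approached as far as the arm can. A call with a number of a shift or a turn outside -1 to 1 is refused whole. A call with a gripper value outside its range is refused whole. The fingers move at their own pace and stop on an object; FORCE is the grip in N (left out, the last holds). Time passes only in rows, so rows that repeat a pose let the fingers close. It gives the time, the measured TCP pose, the force, the opening and the grip force at its end, in the units of the state.
- ctrl.get_obs(): the state, without advancing time (a new reading comes with each control period).
- viewer.get_image(name): name is "scene" or "top" or "wrist"; returns the picture (384x512x3 uint8, red, green, blue); there is no depth.
- viewer.camera_params(name): a dict with "fovy" (degrees; the focal length in pixels is half the picture's height over the tangent of half this angle, whatever the lens; pixels are square), "cx", "cy" (the principal point, pixels), "R" (3x3) and "t" (3): a world point X has camera coordinates R X + t. Camera axes: x right, y down, z forward; pixel columns grow to the right and rows downward; lengths in m; the calibration is good to about 2 mm. A picture is of the moment at which its call begins: read the wrist's pose just before it. camera_params takes no time and is no camera call; for the wrist camera it gives the pose at the moment of the call.
- order.close_job(): hands the job in; it is judged then, once.
The state is a dict: "clock": time; "joint_pos": joint angles; "qvel": joint speeds; "joint_torque": joint torques, N m; "ee_pos": TCP position; "tool_rot": TCP orientation; "wrist_force": force on the tool from outside, world axes, zero at the start; "torque": the same for the moment, N m; "opening": opening from 0.0 (shut) to 1.0 (fully open); "grasp_force": force on a finger pad.
Only numpy, scipy, OpenCV 4.12 (cv2) and the standard library are available. Lean on these libraries where they do the work, as an engineer would, in place of code of your own. Each camera call takes 0.05 s, during which the arm holds its last target. There are 200 camera calls.

## Working session

There is one attempt and no reset: what is moved stays moved. The work goes in short steps, Python scripts to look and compute and a shell command to move; the robot and the scene stay as the last step left them, time stands still between calls to the robot, and variables do not carry over. Pictures are saved under pics/ and viewed, at most 10 in all, crops included, and the job is handed in when it is done.

```bash
mkdir -p pics; ls
python3 - <<'E'
from rig import ctrl, viewer
import cv2, numpy as np
o=ctrl.get_obs(); print(o)
for n in ("scene","top"):
    im=viewer.get_image(n); cv2.imwrite(f"pics/{n}0.png",cv2.cvtColor(im,cv2.COLOR_RGB2BGR)); print(n,viewer.camera_params(n))
a=cv2.imread("pics/scene0.png")
E
```

```text
pics
{'clock': 0.0, 'joint_pos': array([ 1.10389462,  0.47779799,  0.02235137,  1.55646524, -0.01151048,
        1.10927839, -0.08309475]), 'qvel': array([-0.00138207, -0.00027902,  0.00061449,  0.00036628, -0.00078738,
       -0.00074696,  0.00124002]), 'joint_torque': array([ 5.57034273e-04, -5.82855070e+01,  1.53573800e+00, -2.72601575e+01,
       -5.40969463e-02,  1.70195836e-02,  1.90407291e-04]), 'ee_pos': array([ 0.23680111, -0.63146524,  0.22967753]), 'tool_rot': array([[ 9.36314122e-01,  3.51162764e-01, -7.60706582e-04],
       [ 3.51163563e-01, -9.36312670e-01,  1.65415463e-03],
       [-1.31381700e-04, -1.81594077e-03, -9.99998343e-01]]), 'wrist_force': array([ 0.61024814, -0.30852454, -0.86832605]), 'torque': array([ 0.01802851,  0.02247306, -0.04603403]), 'grasp_force': 0.0, 'opening': 1.005111530904451}
scene {'fovy': 47.50398351351033, 'cx': 251.30785037046687, 'cy': 193.37530926521086, 'R': array([[-0.69294387,  0.72094191, -0.00845894],
       [ 0.59276995,  0.56299235, -0.57590225],
       [-0.41042975, -0.40408214, -0.8174748 ]]), 't': array([ 0.40737127, -0.26008092,  1.49216907])}
top {'fovy': 52.58908771162093, 'cx': 257.07414687066114, 'cy': 192.40532245915233, 'R': array([[ 1.38050782e-02, -9.99904224e-01,  9.81204869e-04],
       [-9.76506367e-01, -1.36930693e-02, -2.15053050e-01],
       [ 2.15045889e-01,  2.01067136e-03, -9.76601875e-01]]), 't': array([-0.01329327,  0.58820632,  1.143109  ])}
```

View pics/scene0.png

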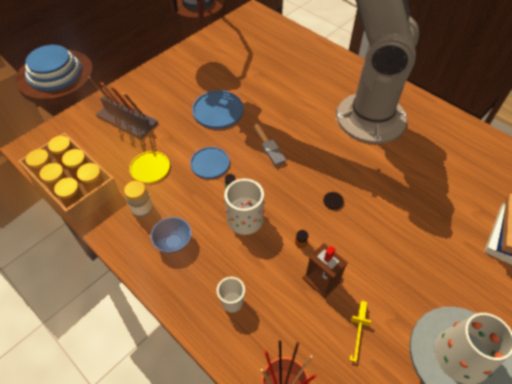

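View pics/top0.png

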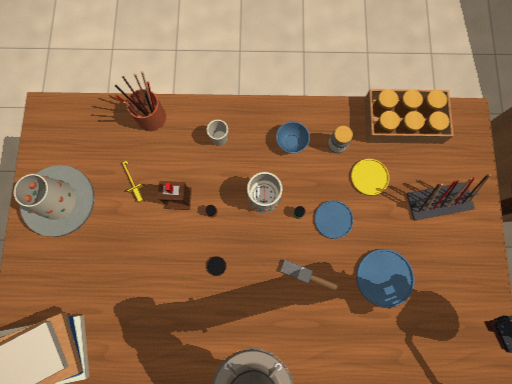

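Scene: the jar is at (245,207), the stand with the red handle at (326,268) and the small blue saucer at (210,163). Top: jar (264,191), stand (174,193), saucer (333,219). I'll enlarge these.

```bash
cat > h.py <<'E'
import numpy as np, cv2
from rig import ctrl, viewer
def ray(c,u,v,z):
    f=192/np.tan(np.radians(c['fovy']/2)); d=c['R'].T@np.array([(u-c['cx'])/f,(v-c['cy'])/f,1]); o=-c['R'].T@c['t']
    return o+d*(z-o[2])/d[2]
def proj(c,X):
    f=192/np.tan(np.radians(c['fovy']/2)); p=np.asarray(X)@c['R'].T+c['t']
    return np.stack([f*p[...,0]/p[...,2]+c['cx'],f*p[...,1]/p[...,2]+c['cy']],-1)
def tile(im,u,v,w,h,s):
    return cv2.resize(im[v:v+h,u:u+w],(w*s,h*s),interpolation=cv2.INTER_CUBIC)
E
python3 - <<'E'
from h import *
t=cv2.imread("pics/top0.png"); s=cv2.imread("pics/scene0.png")
A=tile(t,240,170,50,37,8); B=tile(t,150,175,50,37,8); C=tile(s,220,173,50,37,8); D=tile(s,300,240,50,37,8)
cv2.imwrite("pics/m.png",np.vstack([np.hstack([A,B]),np.hstack([C,D])]))
for n,im,roi in(("top",t,(300,190,370,250)),("scene",s,(185,140,235,185))):
    hsv=cv2.cvtColor(im,cv2.COLOR_BGR2HSV); m=cv2.inRange(hsv,(95,90,50),(125,255,255)); k=np.zeros_like(m); u0,v0,u1,v1=roi; k[v0:v1,u0:u1]=m[v0:v1,u0:u1]
    c=max(cv2.findContours(k,0,1)[0],key=cv2.contourArea); e=cv2.fitEllipse(c); print(n,e,ray(viewer.camera_params(n),*e[0],.01))
E
```

```text
top ((333.37158203125, 219.13307189941406), (35.79770278930664, 36.726322174072266), 139.2120819091797) [ 0.51605419 -0.25040827  0.01      ]
scene ((209.6186065673828, 162.45716857910156), (27.65103530883789, 35.613826751708984), 83.29537200927734) [ 0.51948171 -0.24729493  0.01      ]
```

View pics/m.png

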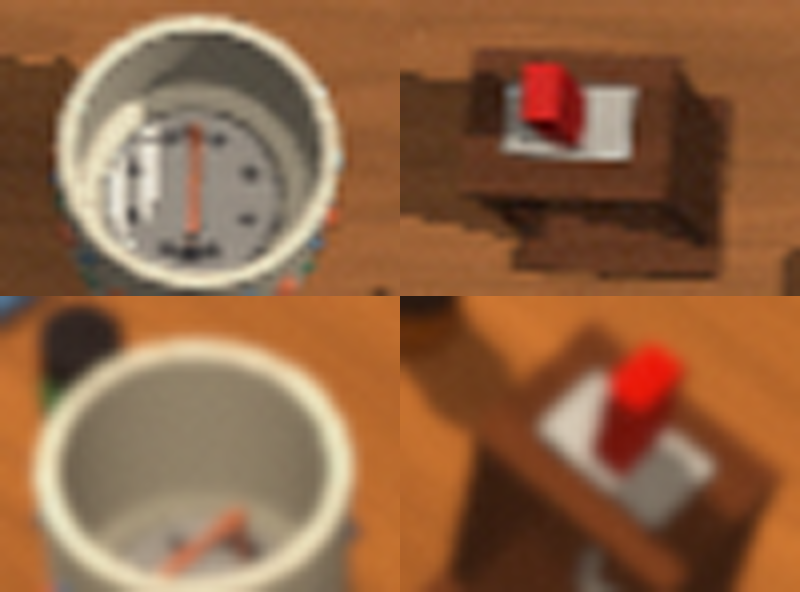

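The enlargements show the bail bar along world x at u≈263.7, v 185.8–198.4. The collar's long side runs along world y.

Run:
```python
from h import *
c=viewer.camera_params("top"); s=viewer.camera_params("scene")
T=lambda x,y,u0,v0:((x+.5)/8-.5+u0,(y+.5)/8-.5+v0)
print("jar",ray(c,*T(199.5,151.5,240,170),.125), ray(s,*T(194,469-296,220,173),.125))
for z in(.072,.076): print("bar",ray(c,*T(193.5,130,240,170),z),ray(c,*T(192,230,240,170),z))
for p in[(472,48),(683,58),(668,200),(465,190)]: print("plate",ray(c,*T(p[0]-400,p[1],150,175),.115))
for p in[(505,85),(637,88),(632,160),(500,152)]: print("collar",ray(c,*T(p[0]-400,p[1],150,175),.119))
im=cv2.imread("pics/scene0.png"); S=tile(im,295,240,60,60,8)
w=viewer.get_image("wrist"); cv2.imwrite("pics/w0.png",np.hstack([S,cv2.resize(cv2.cvtColor(w,cv2.COLOR_RGB2BGR),(320,240)).repeat(2,0)]))
cw=viewer.camera_params("wrist"); o=ctrl.get_obs(); print("cam in tool", o['tool_rot'].T@(-cw['R'].T@cw['t']-o['ee_pos']), (cw['R']@o['tool_rot']).round(3), cw['fovy'])
```

```text
jar [ 0.58701534 -0.0269932   0.125     ] [ 0.58829694 -0.02575293  0.125     ]
bar [ 0.60776885 -0.02551027  0.072     ] [ 0.56825406 -0.02533317  0.072     ]
bar [ 0.60681565 -0.02544886  0.076     ] [ 0.56743585 -0.02527237  0.076     ]
plate [0.60924534 0.28994913 0.115     ]
plate [0.60650413 0.21086568 0.115     ]
plate [0.55234626 0.21350634 0.115     ]
plate [0.5550669  0.28883807 0.115     ]
collar [0.59426031 0.27566655 0.119     ]
collar [0.59380363 0.22656133 0.119     ]
collar [0.5664368 0.2268524 0.119    ]
collar [0.56877665 0.27583301 0.119     ]
cam in tool [ 0.0731763  -0.00128911 -0.15419833] [[-0.     1.    -0.   ]
 [-0.963 -0.    -0.268]
 [-0.268  0.     0.963]] 71.08300714263171
```

View pics/w0.png

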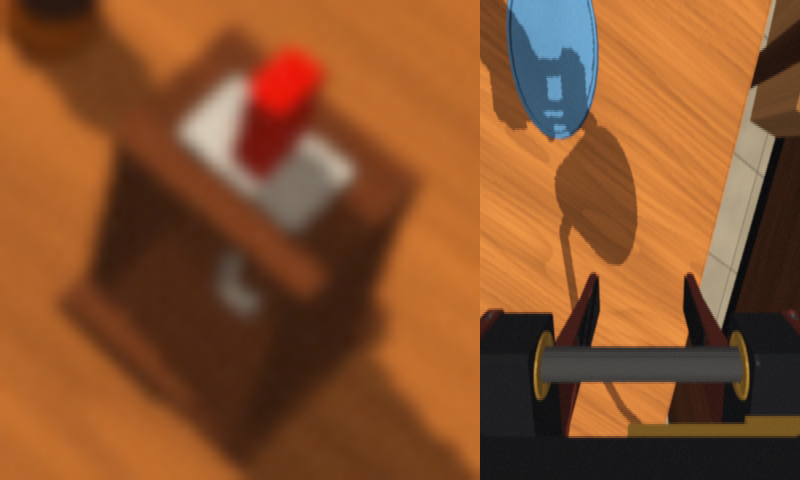

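Run:
```python
from h import *
s=viewer.camera_params("scene")
for n,X in dict(z50=(.581,.251,.165),shank50=(.581,.251,.06),foot=(.581,.251,.02),py=(.581,.261,.02),pyt=(.581,.261,.0295),my=(.581,.241,.02),myt=(.581,.241,.0295)).items():
    p=proj(s,np.array(X)); print(n,((p-[295,240]+.5)*8).round(0))
```

```text
z50 [287.  79.]
shank50 [240. 236.]
foot [225. 289.]
py [249. 309.]
pyt [253. 296.]
my [201. 269.]
myt [204. 257.]
```

Projection of the foot matches the hook's +y pointing along world +y (yaw about −2°). The stand centre is near (0.581, 0.251). I'll turn to that yaw and look into the jar on the way.

```bash
python3 -m handwheel '[0.15,0.33,0.02,0,0,-0.1,87, 0.3,0.67,0.02,0,0,-0.15,87, 0.44,1,0.035,0,0,-0.2,87]' >/dev/null
python3 -m handwheel '[0.15,0.33,0.02,0,0,-0.1,87, 0.3,0.67,0.02,0,0,-0.15,87, 0.44,1,0.035,0,0,-0.2,87]' >/dev/null
python3 -m handwheel '[0.15,0.33,0.02,0,0,-0.1,87, 0.3,0.67,0.02,0,0,-0.15,87, 0.44,1,0.035,0,0,-0.2,87]' 
python3 -m handwheel '[0.15,0.33,0.02,0,0,-0.1,87, 0.3,0.67,0.02,0,0,-0.15,87, 0.44,1,0.035,0,0,-0.19,87, 0.44,1,0.035,0,0,-0.19,87, 0.44,1,0.035,0,0,-0.19,87]'
python3 - <<'E'
from h import *
o=ctrl.get_obs(); c=viewer.camera_params("wrist"); im=viewer.get_image("wrist")
np.savez("w1.npz",**{k:c[k] for k in c}); print(o['ee_pos'],o['tool_rot'].round(3),o['wrist_force'],o['joint_pos'].round(2))
cv2.imwrite("pics/w1.png",cv2.cvtColor(im,cv2.COLOR_RGB2BGR)); p=proj(c,np.array([.5875,-.0265,.1])); print(p)
u,v=(p-[66,50]).astype(int); print(u,v); cv2.imwrite("pics/w1c.png",tile(cv2.imread("pics/w1.png"),max(u,0),max(v,0),133,100,6))
E
```

```text
clock: 1.05
ee_pos: [0.4188, -0.2187, 0.2449]
tool_rot: [[0.998, 0.058, 0.0], [0.058, -0.998, -0.0], [0.0, 0.0, -1.0]]
wrist_force: [0.9, -0.4, 0.4]
opening: 0.992
grasp_force: 0.0
clock: 1.55
ee_pos: [0.4853, -0.0677, 0.2501]
tool_rot: [[1.0, -0.031, 0.0], [-0.031, -1.0, 0.001], [0.0, -0.001, -1.0]]
wrist_force: [0.3, -0.4, 0.1]
opening: 0.991
grasp_force: 0.0
[ 0.48525122 -0.06774602  0.25014095] [[ 1.    -0.031  0.   ]
 [-0.031 -1.     0.001]
 [ 0.    -0.001 -1.   ]] [ 0.2698034  -0.37019634  0.12599395] [ 0.28  0.17 -0.3   1.95  0.06  1.03 -1.65]
[217.31803548  90.32275354]
151 40
```

View pics/w1c.png

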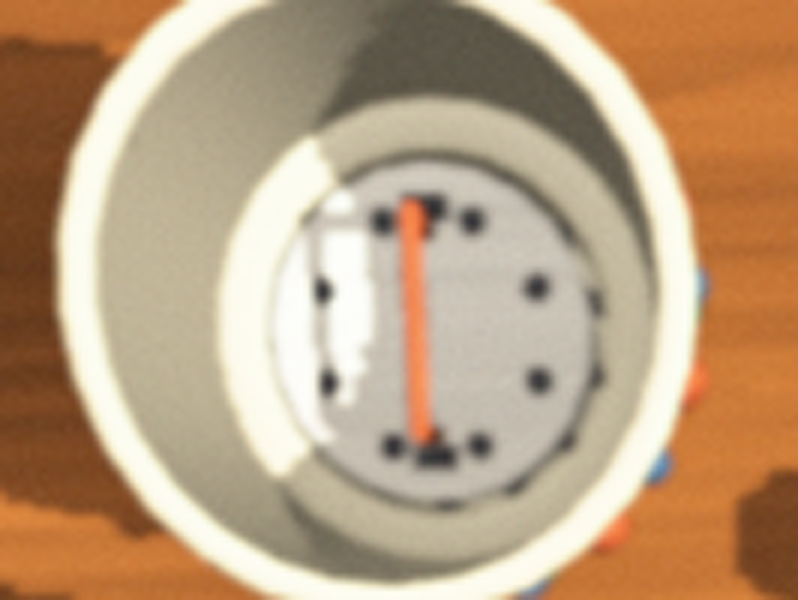

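The wrist crop shows the bar from (411,208) to (421,437), the strainer's disc centred about (434,330) and the jar rim centred about (378,288).

Run:
```python
from h import *
c=dict(np.load("w1.npz")); T=lambda x,y:((x+.5)/6-.5+151,(y+.5)/6-.5+40)
for z in(.072,.076): print("bar",z,ray(c,*T(411,206),z),ray(c,*T(422,438),z),ray(c,*T(416.5,322),z))
print("disc",ray(c,*T(434,330),.046)); print("hinge",ray(c,*T(427,215),.048),ray(c,*T(436,457),.048))
print("rim L/R",ray(c,*T(58,280),.125),ray(c,*T(698,280),.125),"bottom",ray(c,*T(390,600),.125))
```

```text
bar 0.072 [ 0.60774044 -0.02586911  0.072     ] [ 0.56536355 -0.02508018  0.072     ] [ 0.58693584 -0.02548179  0.072     ]
bar 0.076 [ 0.60714018 -0.0263882   0.076     ] [ 0.56527329 -0.02560877  0.076     ] [ 0.58658596 -0.02600555  0.076     ]
disc [ 0.58752106 -0.02563256  0.046     ]
hinge [ 0.60954011 -0.02590794  0.048     ] [ 0.56194819 -0.02461911  0.048     ]
rim L/R [0.59050857 0.0252025  0.125     ] [ 0.58726969 -0.07844765  0.125     ] bottom [ 0.53790607 -0.02482897  0.125     ]
```

The bail is practically upright: bar at (0.587, −0.0257, ~0.076). Now to the stand.

```bash
python3 -m handwheel '[0.1,0.3,0,0,0,0,60, 0.2,0.65,0,0,0,0,60, 0.32,1,0,0,0,0,60, 0.32,1,0,0,0,0,60]' >/dev/null
python3 -m handwheel '[0.1,0.3,0,0,0,0,60, 0.2,0.65,0,0,0,0,60, 0.32,1,0,0,0,0,60, 0.32,1,0,0,0,0,60]'
python3 - <<'E'
from h import *
o=ctrl.get_obs(); print(([.581,.251,.133]-o['ee_pos'])/.15)
c=viewer.camera_params("wrist"); im=viewer.get_image("wrist"); np.savez("w2.npz",**c)
cv2.imwrite("pics/w2.png",cv2.cvtColor(im,cv2.COLOR_RGB2BGR)); print(proj(c,np.array([[.581,.251,.165],[.581,.251,.119]])))
E
```

```text
clock: 2.4
ee_pos: [0.5808, 0.2331, 0.2496]
tool_rot: [[0.999, -0.032, -0.001], [-0.032, -0.999, 0.002], [-0.001, -0.002, -1.0]]
wrist_force: [-0.8, 0.4, 0.1]
opening: 0.682
grasp_force: 0.0
[ 0.00109325  0.11911789 -0.77758734]
[[240.15120642 199.47277315]
 [242.92259554 187.1505259 ]]
```

View pics/w2.png

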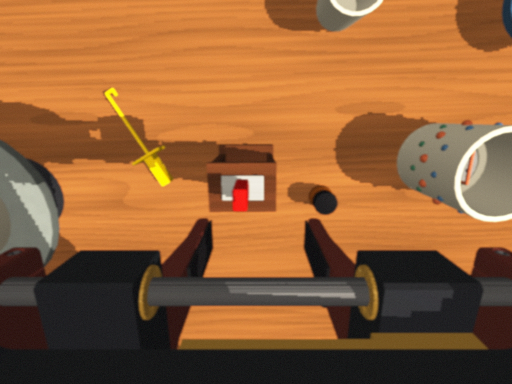

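The handle top is at about (241,200), as predicted. I'll centre over it, descend and grip.

```bash
python3 -m handwheel '[0,0.06,0,0,0,0,60, 0,0.12,0,0,0,0,60, 0,0.12,-0.15,0,0,0,60, 0,0.12,-0.35,0,0,0,60, 0,0.12,-0.52,0,0,0,60, 0,0.12,-0.65,0,0,0,60, 0,0.12,-0.73,0,0,0,60, 0,0.12,-0.775,0,0,0,60, 0,0.12,-0.775,0,0,0,60]' 30
python3 -m handwheel '[0,0,0,0,0,0,30, 0,0,0,0,0,0,20, 0,0,0,0,0,0,10, 0,0,0,0,0,0,5, 0,0,0,0,0,0,5, 0,0,0,0,0,0,5, 0,0,0,0,0,0,5, 0,0,0,0,0,0,5]' 30
```

```text
clock: 3.35
ee_pos: [0.5805, 0.2466, 0.1336]
tool_rot: [[0.999, -0.037, -0.001], [-0.037, -0.999, -0.001], [-0.001, 0.001, -1.0]]
wrist_force: [0.3, -0.6, -0.1]
opening: 0.684
grasp_force: 0.0
clock: 4.15
ee_pos: [0.5806, 0.2476, 0.1341]
tool_rot: [[0.999, -0.036, 0.0], [-0.036, -0.999, 0.0], [0.0, -0.0, -1.0]]
wrist_force: [0.2, 0.9, 1.0]
opening: 0.155
grasp_force: 30.0
```

```bash
python3 -m handwheel '[0,0,0.05,0,0,0,5, 0,0,0.15,0,0,0,5, 0,0,0.3,0,0,0,5, 0,0,0.45,0,0,0,5, 0,0,0.6,0,0,0,5, 0,0,0.75,0,0,0,5, 0,0,0.88,0,0,0,5, 0,0,0.96,0,0,0,5, 0,0,1,0,0,0,5, 0,0,1,0,0,0,5]' 
python3 -m handwheel '[0,-0.1,0,0,0,0,5, 0,-0.25,0,0,0,0,5, 0,-0.45,0,0,0,0,5, 0,-0.65,0,0,0,0,5, 0,-0.85,0,0,0,0,5, 0,-1,0,0,0,0,5]'
python3 -m handwheel '[0,-0.2,0,0,0,0,5, 0,-0.4,0,0,0,0,5, 0,-0.6,0,0,0,0,5, 0,-0.77,0,0,0,0,5, 0.02,-0.9,0,0,0,0,5, 0.04,-0.94,0,0,0,0,5, 0.04,-0.94,0,0,0,0,5, 0.04,-0.94,0,0,0,0,5]'
python3 - <<'E'
from h import *
o=ctrl.get_obs(); print(o['wrist_force'],o['torque'],([.587,-.0437,.284]-o['ee_pos'])/.15)
t=[cv2.cvtColor(viewer.get_image(n),cv2.COLOR_RGB2BGR) for n in("top","scene","wrist")]
X=o['ee_pos']+[0,0,-.114]; X0=X+[0,0,.1]
A=[]
for n,im in zip(("top","scene","wrist"),t):
    p=proj(viewer.camera_params(n),np.array([X0,X])); print(n,p)
    u,v=np.clip((p[1]-[33,50]).astype(int),0,[445,283]); A.append(tile(im,u,v,66,100,4))
    print(u,v)
cv2.imwrite("pics/g.png",np.hstack(A)); cv2.imwrite("pics/gw.png",t[2])
E
```

```text
clock: 5.15
ee_pos: [0.5807, 0.2475, 0.2847]
tool_rot: [[0.999, -0.036, 0.001], [-0.036, -0.999, 0.0], [0.001, -0.0, -1.0]]
wrist_force: [-1.2, 0.3, -1.0]
opening: 0.155
grasp_force: 30.0
clock: 5.75
ee_pos: [0.5798, 0.0934, 0.2826]
tool_rot: [[0.999, -0.039, -0.002], [-0.039, -0.999, -0.002], [-0.002, 0.002, -1.0]]
wrist_force: [-0.5, -0.2, -0.5]
opening: 0.158
grasp_force: 30.0
clock: 6.55
ee_pos: [0.5862, -0.0426, 0.2834]
tool_rot: [[0.999, -0.035, -0.001], [-0.035, -0.999, 0.001], [-0.001, -0.001, -1.0]]
wrist_force: [0.1, 1.0, -1.6]
opening: 0.152
grasp_force: 30.0
[ 0.13481957  0.95699957 -1.61169207] [0.03327196 0.01076933 0.0025013 ] [ 0.0050327  -0.00755446  0.00370758]
top [[271.60855707 176.32558342]
 [270.28784104 185.3203855 ]]
237 135
scene [[238.06190161 155.2115786 ]
 [239.34649194 180.20367902]]
206 130
wrist [[260.2600953  229.53182514]
 [259.49398772 190.8561818 ]]
226 140
```

View pics/g.png

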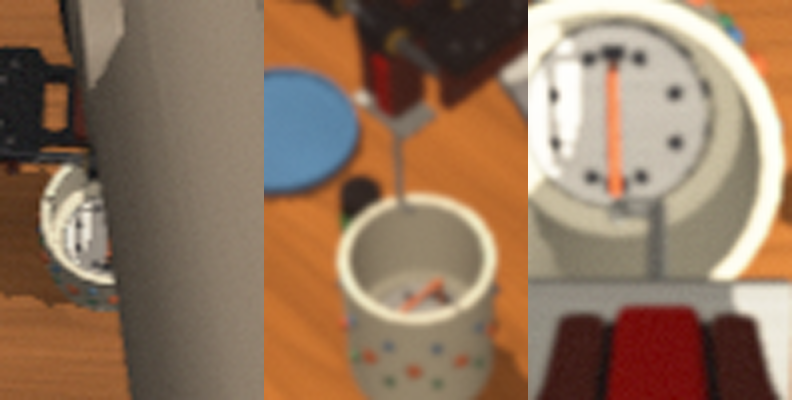

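Composite: in the wrist tile the foot's bend is at (656,208) and the bar centre at (614,122). The scene tile shows the shank just above the jar.

Run:
```python
from h import *
c=viewer.camera_params("wrist"); T=lambda x,y:((x-528+.5)/4-.5+226,(y+.5)/4-.5+140)
print(ctrl.get_obs()['ee_pos'],"bar",ray(c,*T(614,122),.076),"shank",ray(c,*T(656,208),.17),ray(c,*T(656,240),.19),"foot end",ray(c,*T(611,208),.17), "jar in R", ray(c,*T(783,150),.125))
im=cv2.imread("pics/gw.png"); cv2.imwrite("pics/gx.png",np.hstack([tile(im,230,145,50,64,8)]))
```

```text
[ 0.58641001 -0.0421495   0.28381796] bar [ 0.59080977 -0.02629238  0.076     ] shank [ 0.58563916 -0.04061028  0.17      ] [ 0.58312208 -0.04055291  0.19      ] foot end [ 0.5860392  -0.02898386  0.17      ] jar in R [ 0.58988377 -0.07848925  0.125     ]
```

View pics/gx.png

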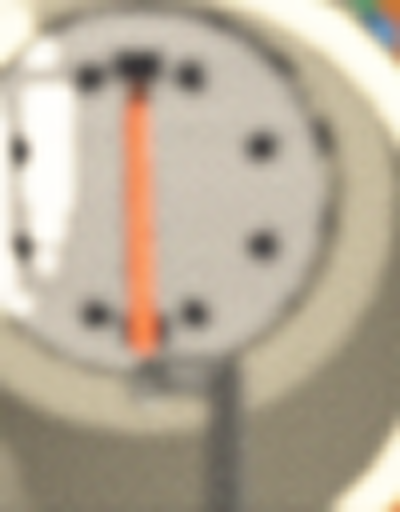

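```bash
python3 -m handwheel '[0.01,-0.03,-0.05,0,0,0,5, 0.01,-0.03,-0.15,0,0,0,5, 0.01,-0.03,-0.27,0,0,0,5, 0.01,-0.03,-0.39,0,0,0,5, 0.01,-0.03,-0.5,0,0,0,5, 0.01,-0.03,-0.58,0,0,0,5, 0.01,-0.03,-0.64,0,0,0,5, 0.01,-0.03,-0.69,0,0,0,5, 0.01,-0.03,-0.73,0,0,0,5, 0.01,-0.03,-0.755,0,0,0,5, 0.01,-0.03,-0.76,0,0,0,5, 0.01,-0.03,-0.76,0,0,0,5]'
python3 - <<'E'
from h import *
c=viewer.camera_params("wrist"); im=cv2.cvtColor(viewer.get_image("wrist"),cv2.COLOR_RGB2BGR); o=ctrl.get_obs(); print(o['ee_pos'],o['wrist_force'])
p=proj(c,o['ee_pos']+[0,.0015,-.114]); u,v=np.clip((p-[40,50]).astype(int),0,[432,309]); print(p,u,v); np.savez("w3.npz",**c)
s=cv2.cvtColor(viewer.get_image("scene"),cv2.COLOR_RGB2BGR)
cv2.imwrite("pics/d.png",np.hstack([tile(im,u,v,80,75,5),tile(s,215,150,66,75,5)]))
E
```

```text
clock: 7.9
ee_pos: [0.5883, -0.0481, 0.1702]
tool_rot: [[0.999, -0.036, 0.001], [-0.036, -0.999, -0.0], [0.001, 0.0, -1.0]]
wrist_force: [-0.2, -0.2, -0.7]
opening: 0.156
grasp_force: 30.0
[ 0.58834941 -0.04810416  0.17031471] [ 0.0183685   0.40166581 -0.88049432]
[257.56187456 190.87585559] 217 140
```

View pics/d.png

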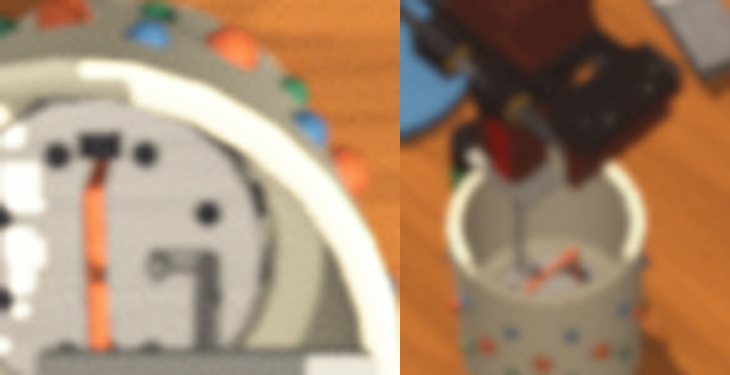

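The foot is down inside the jar beside the bar: shank at (205,262), bar at x≈95 in the left tile. There is no contact force.

Run:
```python
from h import *
c=dict(np.load("w3.npz")); T=lambda x,y:((x+.5)/5-.5+217,(y+.5)/5-.5+140)
print("bar",ray(c,*T(94,190),.076),ray(c,*T(98,340),.076),"barN",ray(c,*T(96,262),.076),"shank",ray(c,*T(205,262),.056),"tip",ray(c,*T(148,255),.06))
```

```text
bar [ 0.60742044 -0.02638929  0.076     ] [ 0.57756778 -0.02540336  0.076     ] barN [ 0.59332116 -0.02593899  0.076     ] shank [ 0.58705754 -0.04659537  0.056     ] tip [ 0.59006154 -0.03508843  0.06      ]
```

```bash
python3 -m handwheel '[0,0.02,0,0,0,0,5, 0,0.05,0,0,0,0,5, 0,0.08,0,0,0,0,5, 0,0.1,0,0,0,0,5, 0,0.103,0,0,0,0,5, 0,0.103,0,0,0,0,5, 0,0.103,0,0,0,0,5]'
cat > meas.py <<'E'
from h import *
F=np.mean([ctrl.get_obs()['wrist_force']],0)
c=viewer.camera_params("wrist"); im=viewer.get_image("wrist").astype(int); o=ctrl.get_obs(); print(o['ee_pos'],F,o['wrist_force'])
r,g,b=im[...,0],im[...,1],im[...,2]
zf=o['ee_pos'][2]-.114
for v in range(178,211,4):
    row=np.where((r[v]-b[v]>70)[215:290])[0]+215
    print(v,"bar u %.1f n%d"%(row.mean() if len(row) else 0,len(row)), "y %.4f"%(ray(c,row.mean(),v,.076)[1] if len(row) else 0), "grey", im[v,225:275].mean(1).astype(int).tolist() if v in(190,194,198,202) else "")
print("px of shank pred",proj(c,o['ee_pos']+[0,.0015,-.114]),[ray(c,u,194,zf)[1].round(4) for u in range(240,270,5)])
E
python3 meas.py
```

```text
clock: 8.7
ee_pos: [0.5881, -0.0329, 0.1699]
tool_rot: [[0.999, -0.036, 0.0], [-0.036, -0.999, -0.0], [0.0, 0.0, -1.0]]
wrist_force: [0.2, -0.9, -1.5]
opening: 0.156
grasp_force: 30.0
[ 0.58803659 -0.03293141  0.16988046] [ 0.23845681 -0.88540081 -1.51920638] [-0.05148822 -0.58232424 -1.13682341]
178 bar u 251.5 n4 y -0.0264 grey 
182 bar u 251.0 n5 y -0.0257 grey 
186 bar u 251.5 n4 y -0.0260 grey 
190 bar u 252.0 n5 y -0.0263 grey [253, 253, 252, 243, 217, 196, 199, 219, 244, 251, 252, 251, 250, 248, 240, 221, 200, 195, 196, 193, 190, 172, 146, 126, 122, 139, 156, 165, 166, 158, 149, 140, 130, 130, 140, 163, 185, 191, 193, 194, 194, 192, 193, 193, 194, 194, 193, 194, 193, 195]
194 bar u 252.0 n5 y -0.0262 grey [252, 253, 252, 244, 216, 193, 196, 216, 244, 252, 253, 252, 243, 218, 195, 192, 196, 193, 194, 194, 181, 162, 147, 136, 128, 134, 148, 154, 151, 142, 128, 113, 99, 96, 99, 130, 161, 187, 194, 193, 193, 191, 191, 195, 190, 191, 191, 190, 190, 190]
198 bar u 251.5 n4 y -0.0255 grey [252, 252, 252, 247, 208, 122, 65, 88, 163, 225, 232, 218, 200, 197, 194, 193, 194, 194, 192, 191, 195, 193, 194, 187, 166, 133, 109, 104, 117, 147, 150, 125, 103, 101, 116, 148, 179, 193, 196, 194, 194, 197, 193, 191, 178, 138, 86, 57, 57, 85]
202 bar u 252.0 n5 y -0.0258 grey [248, 252, 252, 251, 242, 205, 172, 190, 229, 246, 247, 236, 208, 194, 190, 191, 192, 188, 191, 193, 190, 191, 189, 188, 175, 163, 159, 166, 176, 178, 157, 124, 99, 99, 117, 145, 172, 186, 190, 191, 191, 193, 190, 191, 192, 190, 184, 183, 187, 190]
206 bar u 252.0 n5 y -0.0256 grey 
210 bar u 0.0 n0 y 0.0000 grey 
px of shank pred [257.61590684 190.86978873] [np.float64(-0.013), np.float64(-0.0182), np.float64(-0.0234), np.float64(-0.0286), np.float64(-0.0338), np.float64(-0.039)]
```

Shank-to-bar offset is about 5.3 mm, so the bar sits over the gap. I'll lift in small steps and feel for contact.

```bash
python3 -m handwheel '[0,0.002,0.01,0,0,0,5, 0,0.002,0.025,0,0,0,5, 0,0.002,0.04,0,0,0,5, 0,0.002,0.045,0,0,0,5,0,0.002,0.045,0,0,0,5]' | grep -E 'ee_pos|force'
python3 -m handwheel '[0,0,0.005,0,0,0,5, 0,0,0.01,0,0,0,5,0,0,0.01,0,0,0,5]'| grep -E 'ee_pos|wrist'
python3 -m handwheel '[0,0,0.005,0,0,0,5, 0,0,0.01,0,0,0,5,0,0,0.01,0,0,0,5]'| grep -E 'ee_pos|wrist'
python3 -m handwheel '[0,0,0.005,0,0,0,5, 0,0,0.01,0,0,0,5,0,0,0.01,0,0,0,5]'| grep -E 'ee_pos|wrist'
python3 meas.py
```

```text
ee_pos: [0.5882, -0.0324, 0.1769]
wrist_force: [-0.5, 0.1, -1.3]
grasp_force: 30.0
ee_pos: [0.5881, -0.0324, 0.1782]
wrist_force: [0.7, -0.1, 0.2]
ee_pos: [0.5881, -0.0324, 0.1798]
wrist_force: [-0.9, 0.5, -0.4]
ee_pos: [0.5881, -0.0324, 0.1813]
wrist_force: [0.8, 1.4, -0.7]
[ 0.58808423 -0.03240518  0.18123134] [ 0.75226527  1.40389389 -0.67380179] [-0.39840023 -0.59595116 -0.15300704]
178 bar u 252.0 n5 y -0.0259 grey 
182 bar u 252.0 n5 y -0.0258 grey 
186 bar u 252.5 n4 y -0.0261 grey 
190 bar u 252.0 n5 y -0.0254 grey [252, 252, 252, 252, 252, 242, 214, 196, 216, 244, 252, 252, 252, 252, 248, 237, 219, 198, 191, 192, 188, 168, 146, 126, 123, 126, 144, 158, 164, 162, 155, 143, 132, 127, 141, 159, 180, 189, 191, 192, 192, 189, 189, 191, 190, 191, 190, 190, 191, 191]
194 bar u 252.0 n3 y -0.0252 grey [252, 252, 252, 253, 252, 239, 177, 120, 131, 198, 243, 251, 251, 249, 236, 208, 191, 190, 191, 189, 178, 164, 154, 156, 146, 129, 113, 104, 100, 101, 106, 107, 100, 99, 119, 148, 175, 186, 190, 190, 191, 191, 190, 191, 180, 157, 118, 84, 87, 118]
198 bar u 253.0 n5 y -0.0261 grey [235, 248, 252, 252, 252, 240, 188, 127, 116, 164, 233, 248, 241, 215, 191, 188, 191, 191, 191, 190, 191, 190, 191, 190, 185, 168, 154, 156, 163, 167, 147, 118, 101, 101, 115, 149, 173, 186, 188, 191, 189, 191, 190, 189, 188, 177, 165, 153, 160, 166]
202 bar u 253.0 n5 y -0.0259 grey [247, 236, 237, 247, 251, 248, 236, 207, 191, 188, 187, 189, 188, 189, 189, 189, 188, 190, 189, 188, 188, 190, 189, 189, 184, 165, 151, 157, 165, 169, 151, 119, 100, 101, 115, 144, 171, 186, 190, 189, 194, 189, 190, 186, 191, 191, 188, 191, 191, 189]
206 bar u 253.0 n5 y -0.0257 grey 
210 bar u 0.0 n0 y 0.0000 grey 
px of shank pred [257.61890604 190.92356444] [np.float64(-0.0125), np.float64(-0.0177), np.float64(-0.0229), np.float64(-0.0281), np.float64(-0.0333), np.float64(-0.0384)]
```

The tip is past the bar underside with no load, so the bar is in the gap. I'll engage slowly.

```bash
python3 -m handwheel '[0,0,0.006,0,0,0,5, 0,0,0.012,0,0,0,5, 0,0,0.018,0,0,0,5, 0,0,0.024,0,0,0,5, 0,0,0.03,0,0,0,5, 0,0,0.036,0,0,0,5, 0,0,0.042,0,0,0,5, 0,0,0.048,0,0,0,5, 0,0,0.054,0,0,0,5, 0,0,0.06,0,0,0,5, 0,0,0.066,0,0,0,5, 0,0,0.072,0,0,0,5]' | grep -E 'ee_pos|force'
python3 -m handwheel '[0,0,0.01,0,0,0,5, 0,0,0.02,0,0,0,5, 0,0,0.03,0,0,0,5, 0,0,0.04,0,0,0,5, 0,0,0.05,0,0,0,5, 0,0,0.06,0,0,0,5, 0,0,0.07,0,0,0,5, 0,0,0.07,0,0,0,5]' | grep -E 'ee_pos|force'
python3 - <<'E'
from h import *
f=[];
for i in range(6): viewer.get_image("wrist"); f.append(ctrl.get_obs()['wrist_force'])
print(np.mean(f,0))
E
python3 meas.py | head -6 | cut -c1-60
```

```text
ee_pos: [0.588, -0.0324, 0.192]
wrist_force: [0.3, 0.2, -2.7]
grasp_force: 30.0
ee_pos: [0.5882, -0.0324, 0.2027]
wrist_force: [0.1, -0.7, -2.5]
grasp_force: 30.0
[ 0.12732555 -0.28345751 -2.81601442]
[ 0.5880062  -0.03240812  0.20237446] [-0.00592719 -0.736128
178 bar u 252.5 n4 y -0.0258 grey 
182 bar u 252.5 n4 y -0.0257 grey 
186 bar u 252.5 n4 y -0.0255 grey 
190 bar u 253.0 n5 y -0.0258 grey [250, 252, 252, 252, 251, 
194 bar u 252.5 n4 y -0.0251 grey [237, 250, 252, 252, 252,
```

The load has risen by about 2 N and the bar moves with the hook, so the strainer is hanging. I'll draw it out.

```bash
python3 -m handwheel '[0,0,0.015,0,0,0,5, 0,0,0.04,0,0,0,5, 0,0,0.075,0,0,0,5, 0,0,0.115,0,0,0,5, 0,0,0.16,0,0,0,5, 0,0,0.21,0,0,0,5, 0,0,0.26,0,0,0,5, 0,0,0.31,0,0,0,5, 0,0,0.36,0,0,0,5, 0,0,0.4,0,0,0,5, 0,0,0.425,0,0,0,5, 0,0,0.43,0,0,0,5]' | grep -E 'ee_pos|force'
python3 -m handwheel '[0,0,0.015,0,0,0,5, 0,0,0.04,0,0,0,5, 0,0,0.075,0,0,0,5, 0,0,0.115,0,0,0,5, 0,0,0.165,0,0,0,5, 0,0,0.215,0,0,0,5, 0,0,0.265,0,0,0,5, 0,0,0.315,0,0,0,5, 0,0,0.36,0,0,0,5, 0,0,0.385,0,0,0,5, 0,0,0.4,0,0,0,5, 0,0,0.4,0,0,0,5]' | grep -E 'ee_pos|force'
python3 -m handwheel '[0,0,0,0,0,0,5, 0,0,0,0,0,0,5,0,0,0,0,0,0,5]' | grep -E 'ee_pos|force'
python3 - <<'E'
from h import *
c=viewer.camera_params("wrist"); o=ctrl.get_obs()
t=[cv2.cvtColor(viewer.get_image(n),cv2.COLOR_RGB2BGR) for n in("scene","wrist")]
cv2.imwrite("pics/l.png",np.hstack([tile(t[0],180,110,100,110,4),tile(t[1],185,120,100,110,4)])); np.savez("w4.npz",**c)
E
```

```text
ee_pos: [0.5883, -0.0323, 0.2675]
wrist_force: [-0.2, 0.4, -3.0]
grasp_force: 30.0
ee_pos: [0.5881, -0.0324, 0.3272]
wrist_force: [0.9, 0.3, -3.0]
grasp_force: 30.0
ee_pos: [0.5879, -0.0324, 0.3266]
wrist_force: [0.4, 0.8, -2.6]
grasp_force: 30.0
```

View pics/l.png

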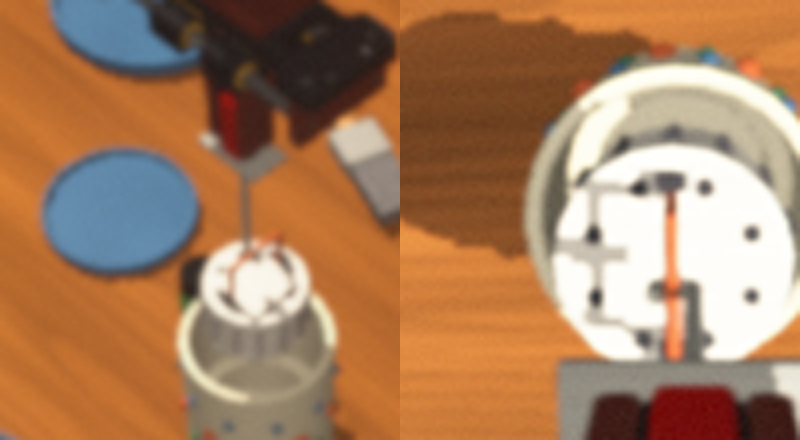

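Scene tile: the strainer hangs level above the jar rim. Next is the carry to the saucer.

```bash
python3 -m handwheel '[-0.003,-0.01,0,0,0,0,5, -0.01,-0.03,0,0,0,0,5, -0.022,-0.07,0,0,0,0,5, -0.038,-0.12,0,0,0,0,5, -0.057,-0.18,0,0,0,0,5, -0.079,-0.25,0,0,0,0,5, -0.104,-0.33,0,0,0,0,5, -0.13,-0.41,0,0,0,0,5, -0.155,-0.49,0,0,0,0,5, -0.182,-0.575,0,0,0,0,5, -0.209,-0.66,0,0,0,0,5, -0.235,-0.745,0,0,0,0,5]' | grep -E 'ee_pos|force'
python3 -m handwheel '[-0.027,-0.085,0,0,0,0,5, -0.054,-0.17,0,0,0,0,5, -0.081,-0.255,0,0,0,0,5, -0.106,-0.335,0,0,0,0,5, -0.131,-0.415,0,0,0,0,5, -0.156,-0.495,0,0,0,0,5, -0.179,-0.565,0,0,0,0,5, -0.198,-0.625,0,0,0,0,5, -0.213,-0.675,0,0,0,0,5, -0.226,-0.715,0,0,0,0,5, -0.232,-0.735,0,0,0,0,5, -0.235,-0.745,0,0,0,0,5]' | grep -E 'ee_pos|force'
python3 -m handwheel '[0,0,0,0,0,0,5, 0,0,0,0,0,0,5,0,0,0,0,0,0,5,0,0,0,0,0,0,5,0,0,0,0,0,0,5]' | grep -E 'ee_pos|force'
python3 - <<'E'
from h import *
# saucer as seen by wrist now (strainer occludes part): hull of blue -> ellipse
c=viewer.camera_params("wrist"); im=cv2.cvtColor(viewer.get_image("wrist"),cv2.COLOR_RGB2BGR); o=ctrl.get_obs(); cv2.imwrite("pics/s.png",im)
m=cv2.inRange(cv2.cvtColor(im,cv2.COLOR_BGR2HSV),(95,90,40),(125,255,255)); k=max(cv2.findContours(m,0,1)[0],key=cv2.contourArea)
print(o['ee_pos'],cv2.boundingRect(k),proj(c,np.array([.5175,-.249,.01])))
P=np.array([ray(c,*q[0],.01)[:2] for q in cv2.convexHull(k)])
from scipy.optimize import least_squares
r=least_squares(lambda p:np.hypot(P[:,0]-p[0],P[:,1]-p[1])-.062,[.5175,-.249],loss='soft_l1',f_scale=.001); print(r.x,np.abs(r.fun).round(4))
E
```

```text
ee_pos: [0.5524, -0.1453, 0.327]
wrist_force: [-0.4, -0.3, -3.2]
grasp_force: 30.0
ee_pos: [0.5176, -0.256, 0.327]
wrist_force: [0.1, -0.3, -2.8]
grasp_force: 30.0
ee_pos: [0.5176, -0.2557, 0.327]
wrist_force: [0.0, -0.2, -3.1]
grasp_force: 30.0
[ 0.51756343 -0.25576873  0.32694244] (294, 209, 91, 59) [254.77001863 160.90356526]
[ 0.3626617  -0.40153194] [0.001  0.0003 0.0011 0.0023 0.0051 0.0068 0.0158 0.022  0.0243 0.028
 0.0361 0.0403 0.0436 0.0388 0.0192 0.0223 0.0232 0.0228 0.0199 0.0161
 0.0125 0.0096 0.0048 0.0029 0.0007 0.0005 0.0012 0.0018]
```

The saucer estimate needs no refining (25 mm tolerance; that fit picked up the big plate). I'll lower gently.

```bash
python3 -m handwheel '[0,0,-0.015,0,0,0,5, 0,0,-0.04,0,0,0,5, 0,0,-0.08,0,0,0,5, 0,0,-0.13,0,0,0,5, 0,0,-0.19,0,0,0,5, 0,0,-0.25,0,0,0,5, 0,0,-0.31,0,0,0,5, 0,0,-0.37,0,0,0,5, 0,0,-0.43,0,0,0,5, 0,0,-0.49,0,0,0,5, 0,0,-0.54,0,0,0,5, 0,0,-0.58,0,0,0,5]' | grep -E 'ee_pos|force'
python3 -m handwheel '[0,0,-0.04,0,0,0,5, 0,0,-0.08,0,0,0,5, 0,0,-0.12,0,0,0,5, 0,0,-0.16,0,0,0,5, 0,0,-0.2,0,0,0,5, 0,0,-0.23,0,0,0,5, 0,0,-0.255,0,0,0,5, 0,0,-0.27,0,0,0,5, 0,0,-0.28,0,0,0,5, 0,0,-0.29,0,0,0,5, 0,0,-0.3,0,0,0,5, 0,0,-0.3,0,0,0,5]' | grep -E 'ee_pos|force'
python3 -m handwheel '[0,0,-0.007,0,0,0,5, 0,0,-0.014,0,0,0,5, 0,0,-0.021,0,0,0,5, 0,0,-0.028,0,0,0,5, 0,0,-0.035,0,0,0,5, 0,0,-0.042,0,0,0,5, 0,0,-0.049,0,0,0,5, 0,0,-0.056,0,0,0,5, 0,0,-0.063,0,0,0,5, 0,0,-0.07,0,0,0,5, 0,0,-0.07,0,0,0,5]' | grep -E 'ee_pos|force'
sed -i 's/range(178,211,4)/range(170,211,4)/' meas.py; python3 meas.py | cut -c1-30; python3 meas.py|head -1
```

```text
ee_pos: [0.5174, -0.2558, 0.2392]
wrist_force: [0.7, 0.2, -3.0]
grasp_force: 30.0
ee_pos: [0.5175, -0.2559, 0.1949]
wrist_force: [0.8, 0.0, -2.2]
grasp_force: 30.0
ee_pos: [0.5176, -0.2559, 0.1845]
wrist_force: [-0.6, -0.5, -1.4]
grasp_force: 30.0
[ 0.51764849 -0.25591322  0.18
170 bar u 253.0 n1 y -0.2507 g
174 bar u 252.5 n4 y -0.2501 g
178 bar u 253.0 n3 y -0.2504 g
182 bar u 253.0 n3 y -0.2502 g
186 bar u 253.0 n3 y -0.2500 g
190 bar u 253.5 n4 y -0.2504 g
194 bar u 253.0 n3 y -0.2497 g
198 bar u 253.5 n4 y -0.2500 g
202 bar u 253.5 n4 y -0.2499 g
206 bar u 253.5 n4 y -0.2497 g
210 bar u 216.5 n4 y -0.2113 g
px of shank pred [257.5884139 
[ 0.51762737 -0.2559093   0.1846118 ] [-0.45910612 -0.24287    -1.17760624] [ 0.84402005 -0.10123085 -0.71953629]
```

The load has come off, so the strainer is standing. I'll lower the foot clear of the bar, back off in −y and check.

```bash
python3 -m handwheel '[0,0,-0.007,0,0,0,5, 0,0,-0.014,0,0,0,5, 0,0,-0.021,0,0,0,5, 0,0,-0.028,0,0,0,5, 0,0,-0.035,0,0,0,5, 0,0,-0.042,0,0,0,5, 0,0,-0.049,0,0,0,5, 0,0,-0.056,0,0,0,5, 0,0,-0.063,0,0,0,5, 0,0,-0.07,0,0,0,5, 0,0,-0.08,0,0,0,5, 0,0,-0.08,0,0,0,5]' | grep -E 'ee_pos|wrist'
python3 meas.py | cut -c1-30
python3 -m handwheel '[0,-0.005,0,0,0,0,5, 0,-0.01,0,0,0,0,5, 0,-0.02,0,0,0,0,5, 0,-0.03,0,0,0,0,5, 0,-0.04,0,0,0,0,5, 0,-0.05,0,0,0,0,5, 0,-0.05,0,0,0,0,5]' | grep -E 'ee_pos|wrist'
python3 meas.py | cut -c1-30
python3 -m handwheel '[0,-0.01,0,0,0,0,5, 0,-0.03,0,0,0,0,5, 0,-0.05,0,0,0,0,5, 0,-0.07,0,0,0,0,5, 0,-0.08,0,0,0,0,5, 0,-0.08,0,0,0,0,5]' | grep -E 'ee_pos|wrist'
python3 meas.py | cut -c1-30
```

```text
ee_pos: [0.5174, -0.2558, 0.1722]
wrist_force: [-0.4, 0.6, -1.4]
[ 0.51745424 -0.25586648  0.17
170 bar u 0.0 n0 y 0.0000 grey
174 bar u 252.5 n4 y -0.2503 g
178 bar u 252.5 n4 y -0.2501 g
182 bar u 252.5 n4 y -0.2500 g
186 bar u 252.5 n4 y -0.2498 g
190 bar u 253.0 n5 y -0.2501 g
194 bar u 252.5 n4 y -0.2495 g
198 bar u 253.5 n4 y -0.2503 g
202 bar u 253.5 n4 y -0.2501 g
206 bar u 253.0 n5 y -0.2494 g
210 bar u 0.0 n0 y 0.0000 grey
px of shank pred [257.63624563
ee_pos: [0.5175, -0.2637, 0.1725]
wrist_force: [0.0, -0.3, -1.3]
[ 0.51753363 -0.26353959  0.17
170 bar u 0.0 n0 y 0.0000 grey
174 bar u 244.5 n2 y -0.2506 g
178 bar u 244.0 n3 y -0.2500 g
182 bar u 244.0 n3 y -0.2498 g
186 bar u 244.5 n4 y -0.2500 g
190 bar u 245.0 n5 y -0.2503 g
194 bar u 245.0 n3 y -0.2501 g
198 bar u 245.0 n3 y -0.2499 g
202 bar u 245.0 n3 y -0.2497 g
206 bar u 245.5 n4 y -0.2500 g
210 bar u 0.0 n0 y 0.0000 grey
px of shank pred [257.39203806
ee_pos: [0.5175, -0.2758, 0.1724]
wrist_force: [-0.5, -0.4, -0.7]
[ 0.51752108 -0.27551587  0.17
170 bar u 0.0 n0 y 0.0000 grey
174 bar u 232.5 n2 y -0.2513 g
178 bar u 231.5 n4 y -0.2501 g
182 bar u 231.5 n4 y -0.2499 g
186 bar u 232.0 n5 y -0.2501 g
190 bar u 232.0 n3 y -0.2498 g
194 bar u 246.2 n4 y -0.2634 g
198 bar u 251.2 n6 y -0.2680 g
202 bar u 260.0 n8 y -0.2764 g
206 bar u 262.2 n11 y -0.2784 
210 bar u 0.0 n0 y 0.0000 grey
px of shank pred [257.3196363
```

The bar stayed put while the hook backed off 20 mm. I'll lift and return to the stand.

```bash
python3 -m handwheel '[0,0,0.02,0,0,0,5, 0,0,0.08,0,0,0,5, 0,0,0.18,0,0,0,5, 0,0,0.3,0,0,0,5, 0,0,0.45,0,0,0,5, 0,0,0.6,0,0,0,5, 0,0,0.75,0,0,0,5, 0,0,0.85,0,0,0,5, 0,0,0.9,0,0,0,5, 0,0,0.9,0,0,0,5]' | grep -E 'ee_pos|wrist'
python3 -m handwheel '[0.02,0.15,0,0,0,0,5, 0.05,0.4,0,0,0,0,5, 0.08,0.7,0,0,0,0,5, 0.12,1,0,0,0,0,5]' >/dev/null
python3 -m handwheel '[0.03,0.25,0,0,0,0,5, 0.06,0.5,0,0,0,0,5, 0.09,0.75,0,0,0,0,5, 0.12,1,0,0,0,0,5]' >/dev/null
python3 -m handwheel '[0.03,0.25,0,0,0,0,5, 0.06,0.5,0,0,0,0,5, 0.09,0.75,0,0,0,0,5, 0.12,0.95,0,0,0,0,5, 0.12,1,0,0,0,0,5,0.12,1,0,0,0,0,5, 0.12,1,0,0,0,0,5]'| grep -E 'ee_pos|wrist'
python3 - <<'E'
from h import *
o=ctrl.get_obs(); print(([.5807,.2476,.285]-o['ee_pos'])/.15)
E
```

```text
ee_pos: [0.5182, -0.2755, 0.3094]
wrist_force: [0.8, -0.0, -1.6]
ee_pos: [0.5715, 0.1729, 0.3069]
wrist_force: [0.8, -0.3, -0.8]
[ 0.06131901  0.49832088 -0.14584281]
```

```bash
python3 -m handwheel '[0.01,0.1,0,0,0,0,5, 0.03,0.25,0,0,0,0,5, 0.05,0.4,-0.05,0,0,0,5, 0.06,0.48,-0.12,0,0,0,5, 0.06,0.5,-0.14,0,0,0,5, 0.06,0.5,-0.14,0,0,0,5, 0.06,0.5,-0.14,0,0,0,5]' | grep -E 'ee_pos|rot|wrist'
python3 - <<'E'
from h import *
o=ctrl.get_obs(); print(([.5807,.2476,.1341]-o['ee_pos'])/.15)
c=viewer.camera_params("wrist"); im=cv2.cvtColor(viewer.get_image("wrist"),cv2.COLOR_RGB2BGR); cv2.imwrite("pics/z.png",im)
print(proj(c,np.array([[.5807,.2491,.1705]]))); g=im.mean(2).astype(int); print(g[182:200:4,225:285].tolist())
E
```

```text
ee_pos: [0.5809, 0.2483, 0.2865]
tool_rot: [[0.999, -0.038, 0.0], [-0.038, -0.999, -0.001], [0.0, 0.001, -1.0]]
wrist_force: [-0.2, -0.3, -1.3]
[-0.0010453  -0.00438584 -1.01573027]
[[258.1364048  190.52248453]]
[[115, 98, 91, 87, 90, 90, 88, 89, 90, 88, 88, 84, 85, 83, 81, 77, 80, 81, 82, 82, 83, 84, 82, 83, 84, 83, 79, 80, 80, 81, 81, 83, 82, 82, 87, 82, 80, 83, 83, 83, 82, 82, 87, 84, 79, 77, 70, 78, 77, 77, 81, 80, 79, 79, 84, 80, 79, 77, 79, 81], [117, 91, 80, 83, 80, 82, 82, 83, 83, 83, 86, 83, 83, 86, 82, 71, 64, 65, 64, 67, 64, 63, 62, 65, 61, 63, 60, 62, 63, 63, 66, 66, 67, 66, 69, 70, 67, 67, 68, 67, 64, 66, 68, 67, 70, 71, 72, 83, 83, 88, 88, 86, 89, 86, 90, 88, 88, 87, 88, 89], [117, 102, 87, 88, 86, 86, 88, 89, 89, 87, 89, 92, 90, 88, 87, 91, 91, 93, 91, 87, 89, 95, 100, 99, 102, 113, 123, 136, 150, 156, 158, 140, 116, 106, 105, 106, 95, 90, 88, 90, 87, 87, 88, 87, 91, 86, 88, 89, 89, 87, 88, 87, 89, 87, 86, 89, 87, 86, 86, 92], [124, 102, 91, 83, 79, 82, 81, 83, 80, 80, 82, 81, 81, 81, 79, 83, 82, 83, 83, 80, 92, 116, 145, 162, 149, 125, 106, 103, 107, 104, 101, 101, 98, 104, 109, 112, 103, 91, 83, 83, 81, 83, 80, 80, 80, 81, 82, 82, 79, 83, 84, 81, 84, 82, 82, 83, 81, 86, 81, 89], [126, 102, 89, 85, 85, 86, 88, 86, 89, 85, 85, 83, 84, 83, 84, 83, 85, 85, 81, 85, 85, 82, 85, 86, 84, 85, 87, 89, 86, 91, 93, 97, 98, 100, 112, 117, 111, 93, 87, 86, 86, 88, 89, 89, 89, 87, 89, 89, 90, 88, 91, 90, 89, 87, 88, 90, 88, 84, 88, 93]]
```

```bash
python3 -m handwheel '[0,0,-0.04,0,0,0,5, 0,0,-0.1,0,0,0,5, 0,0,-0.16,0,0,0,5, 0,0,-0.22,0,0,0,5, 0,0,-0.28,0,0,0,5, 0,0,-0.28,0,0,0,5]' | grep -E 'ee_pos|wrist'
python3 -m handwheel '[0,0,-0.05,0,0,0,5, 0,0,-0.12,0,0,0,5, 0,0,-0.2,0,0,0,5, 0,0,-0.28,0,0,0,5, 0,0,-0.36,0,0,0,5, 0,0,-0.44,0,0,0,5, 0,0,-0.52,0,0,0,5, 0,0,-0.58,0,0,0,5, 0,0,-0.63,0,0,0,5, 0,0,-0.67,0,0,0,5, 0,0,-0.68,0,0,0,5, 0,0,-0.68,0,0,0,5]' | grep -E 'ee_pos|wrist'
python3 -m handwheel '[0,0,-0.01,0,0,0,5, 0,0,-0.02,0,0,0,5, 0,0,-0.03,0,0,0,5, 0,0,-0.04,0,0,0,5, 0,0,-0.045,0,0,0,5, 0,0,-0.05,0,0,0,5, 0,0,-0.05,0,0,0,5]' | grep -E 'ee_pos|wrist'
```

```text
ee_pos: [0.5797, 0.2491, 0.2425]
wrist_force: [0.2, -0.6, -0.6]
ee_pos: [0.5806, 0.2497, 0.1424]
wrist_force: [-1.0, 0.2, -0.7]
ee_pos: [0.5805, 0.2496, 0.1349]
wrist_force: [-1.1, -0.6, -0.6]
```

Nearly seated. I'll lower the last millimetre, open a little, then fully, and rise.

```bash
python3 -m handwheel '[0,0,-0.003,0,0,0,5, 0,0,-0.005,0,0,0,5, 0,0,-0.005,0,0,0,5, 0,0,-0.005,0,0,0,16, 0,0,-0.005,0,0,0,20, 0,0,-0.005,0,0,0,30, 0,0,-0.005,0,0,0,50, 0,0,-0.005,0,0,0,50, 0,0,-0.005,0,0,0,50]' 
python3 -m handwheel '[0,0,0.05,0,0,0,50, 0,0,0.15,0,0,0,50, 0,0,0.3,0,0,0,50, 0,0,0.5,0,0,0,50, 0,0,0.7,0,0,0,50, 0,0,0.8,0,0,0,50, 0,0,0.8,0,0,0,50]'
python3 - <<'E'
from h import *
o=ctrl.get_obs()
d={n:cv2.cvtColor(viewer.get_image(n),cv2.COLOR_RGB2BGR) for n in("wrist","scene","top")}
for n in d: cv2.imwrite(f"pics/e_{n}.png",d[n])
def red(im): 
    h=cv2.cvtColor(im,cv2.COLOR_BGR2HSV); return cv2.inRange(h,(0,200,120),(4,255,255))|cv2.inRange(h,(176,200,120),(180,255,255))
a=cv2.imread("pics/scene0.png"); 
for im in(a,d["scene"]):
    m=red(im); m[:240]=0; m[300:]=0; m[:,:300]=0; m[:,350:]=0; print("scene red",np.argwhere(m).mean(0),(m>0).sum())
S=d["scene"]; print("diff stand",cv2.absdiff(a[245:290,305:348],S[245:290,305:348]).mean(), "saucer centre px", proj(viewer.camera_params("scene"),np.array([[.5175,-.249,.006],[.5175,-.249,.046]])))
# strainer: fit of non-blue inside the saucer region in top and scene
for n in("scene","top"):
    c=viewer.camera_params(n); im=d[n]; p=proj(c,np.array([.5175,-.249,.03])).astype(int); w=14
    t=tile(im,p[0]-25,p[1]-25,50,50,8); cv2.imwrite(f"pics/e_{n}_c.png",t)
cv2.imwrite("pics/end.png",np.hstack([cv2.imread("pics/e_scene_c.png"),tile(S,300,240,50,50,8)]))
E
```

```text
clock: 31.2
ee_pos: [0.5806, 0.2496, 0.1342]
tool_rot: [[0.999, -0.036, 0.0], [-0.036, -0.999, -0.0], [0.0, 0.0, -1.0]]
wrist_force: [0.4, -0.3, 0.6]
opening: 0.551
grasp_force: 0.0
clock: 31.9
ee_pos: [0.5818, 0.2505, 0.2574]
tool_rot: [[0.999, -0.036, 0.005], [-0.036, -0.999, 0.002], [0.005, -0.002, -1.0]]
wrist_force: [0.2, -0.3, 0.5]
opening: 0.57
grasp_force: 0.0
scene red [250.90566038 330.03773585] 53
scene red [250.43396226 329.47169811] 53
diff stand 2.587080103359173 saucer centre px [[209.81964499 162.61803639]
 [208.69939655 154.38391007]]
```

The hook is back (red handle within 0.6 px of where it started). I've used all my picture views, so I'll check the strainer numerically.

Run:
```python
from h import *
for n in("scene","top"):
    c=viewer.camera_params(n); im=cv2.imread(f"pics/e_{n}.png"); h=cv2.cvtColor(im,cv2.COLOR_BGR2HSV)
    p=proj(c,np.array([.5175,-.249,.026])).astype(int); m=np.zeros(im.shape[:2],np.uint8); sl=np.s_[p[1]-22:p[1]+22,p[0]-22:p[0]+22]
    m[sl]=((h[sl][...,1]<80)*255)
    k=max(cv2.findContours(m,0,1)[0],key=cv2.contourArea); 
    x,y,w,hh=cv2.boundingRect(k); print(n,(x,y,w,hh))
    th=np.linspace(0,6.28,60); rings=np.vstack([np.c_[.034*np.cos(th)+.5875*0+.5175,.034*np.sin(th)-.249,0*th+z] for z in(.006,.046)])
    q=proj(c,rings); print("pred",q.min(0),q.max(0)-q.min(0))
    print("new red/orange bar px",np.argwhere((h[...,0]<14)&(h[...,1]>110)&(m[:]==0))[[0]].tolist() if 0 else "")
o=ctrl.get_obs(); print(np.abs(o['qvel']).max())
```

```text
scene (190, 147, 40, 32)
pred [197.63488844 146.04853223] [22.96630362 25.06880151]
new red/orange bar px 
top (322, 206, 25, 23)
pred [322.1012991  206.20044902] [23.97301251 23.21201645]
new red/orange bar px 
0.012712212667481387
```

In the top view the strainer's outline matches, to within 1 px, what an upright strainer centred in the saucer would give.

```bash
python3 -m handwheel '[0,0,0,0,0,0,50, 0,0,0,0,0,0,50, 0,0,0,0,0,0,50, 0,0,0,0,0,0,50, 0,0,0,0,0,0,50]' >/dev/null
python3 -c "from rig import order; print(order.close_job())"
```

```text
the job is handed in; nothing more can be done
None
```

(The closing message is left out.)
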